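# Changeover: clear the red shell, rock the tight locating block out of the nest

### The arm

A 6-joint arm with a two-finger parallel gripper is mounted at the origin on the work surface. World frame = base frame: x ahead of the robot, y to its left, z up, the work surface at z = 0. Lengths are in mm, angles in rad, forces in N, time in s.
With the tool pointing down it reaches from about 350 to 975 mm from the base axis. Payload 7.1 kg.
Tool frame: the origin (TCP) lies on the front face of the gripper's body, between the roots of the fingers; the fingertips stand 80 mm ahead of it and the grasp point (between the pads) lies 61 mm ahead of it (env.tips_ahead is the distance from the TCP to the fingertips, in mm); z points along the fingers, y is the direction in which the jaws open and shut (so a half turn about z gives the same grasp; the last joint's range is limited). The gripper opens to 88 mm and grips with 3 to 60 N. Pads are 20 mm wide; open, the fingers measure 115 mm over their backs; the gripper's body (75 mm by 178 mm) begins 61 mm behind the grasp point.
Start: joints at [-1.369, 0.423, 1.63, -0, 1.089, -0.019], TCP at [136.901, -609.806, 302.675] pointing down, gripper open.
Joint ranges: [-3, 3], [-0.9, 2.11], [0.09, 2.58], [-1.31, 4.45], [0.11, 2.69], [-2.54, 2.54]. Speed limits (rad/s): [2.39, 2.39, 3.01, 3.14, 3.14, 3.14].

### API

Orientations are given as a unit quaternion [x, y, z, w].
In Python, from station import env, set_gripper, viewer, workorder gives the robot as it stands. Calls block until the motion is done:
- env.reach(position, orientation): joint-space move of the TCP to a pose.
- env.move_l(position, rot=None, rate=150, f_stop=None): straight line of the TCP; rot=None keeps the orientation; rate is the mean speed in mm/s. With f_stop (N) it stops when the force on the tool has changed by that much, and returns True; else False.
- env.move_joints(angles): joint-space move.
- set_gripper(opening): finger opening in mm; the grip force is fixed at half the most; returns when the fingers have stopped.
- env.hold(seconds).
- env.ik(position, orientation): joint angles nearest the present ones, or None.
- env.read_state(): the state.
- viewer.camera(name): name is "side" or "top" or "wrist"; returns the picture (400x640x3 uint8, blue, green, red); there is no depth.
- viewer.camera_params(name): a dict with "fx", "fy", "cx", "cy" (pixels), "dist" ([k1, k2, p1, p2, k3] as OpenCV has them; the pictures are not rectified), "pose" (4x4, takes a point from camera to world coordinates); the wrist camera has in their place "tool_from_camera" (4x4, takes a point from camera to tool coordinates, whose origin is the TCP and whose axes are the flange's). Camera axes: x right, y up, looking along -z (the intrinsics and any distortion apply to the point x, -y, -z); pixel columns grow to the right and rows downward; lengths in mm; the calibration is good to about 2 mm. A picture is of the moment at which its call begins: read the wrist's pose just before it. camera_params takes no time and is no camera call.
A pose or a line that the arm cannot do raises env.IKError and nothing moves.
- workorder.sign_off(): hands the job in, once; it reports no verdict.
The state is a dict: "time_s": time; "qpos": joint angles; "dq": joint speeds; "tau": joint torques, N m; "tool_pos": TCP position; "orientation": TCP orientation; "force": force on the tool from outside, world axes, zero at the start; "wrist_torque": the same for the moment, N m; "width": finger opening in mm.
Only numpy, scipy, OpenCV 4.12 (cv2) and the standard library are available. Lean on these libraries where they do the work, as an engineer would, in place of code of your own. Each camera call takes 0.05 s, during which the arm holds its last target.

### The job

Move the red handle shell from the blue nest plate onto the narrow white raised rest, level and astride it, and let go. Then grip the tab of the tight steel locating block and rock it side to side, towards one yellow pad and then the other, several swings of about 5 to 10 degrees each way, easing it up until it frees; the loose nest plate must not be lifted along with it, as a straight pull would do. Finish still holding the block upright just clear of the nest, about 15 mm above the slot it came from, and leave all else where it is.

Things in the scene. Friction and masses are not known exactly. Their poses are not given: they have to be found in the camera images.
- shell: Red plastic handle half-shell, a channel open side down and at both ends: 46 wide (x), 140 long (y), 46 mm high, walls and roof 4 mm (inside 38 wide, 42 high). 0.12 kg (varies). Origin: centre of its open underside, y along its length. It starts standing on the nest's top over the block's tab, length along the nest's y (within 3 deg). Either way round will do. Grip it across its 46 mm width.
- ridge: Narrow raised rest, fixed: white upright blade 22 mm thick (x), 100 mm long (y), flat top 90 mm above the table, on a dark foot 90 x 130 x 10 mm. Origin: centre of the foot's underside, y along the blade. The shell goes astride it, roof on the blade's top, length along the blade; its underside is then 48 mm above the table. The rest and the fixture may swap places.
- fixture: Fixed aluminium base plate 130 (x) x 200 (y) x 15 mm carrying the blue nest plate. Origin: centre of its underside, on the table; its x and y are those of the nest, the pads and (at the start) the block.
- nest_top (a point): Centre of the slot's mouth, level with the nest plate's flat top (60 mm above the table when seated); axes as the fixture. The nest is a blue plate 110 (x) x 170 (y) x 45 mm; its slot is 28 mm wide (x) and 100 mm long (y). Two yellow pads stick into the slot from its ends (see padl, padr) and pinch the block.
- nest (a joint): How far the nest plate (1.06 kg with its pads, so lifted by some 10.5 N) is lifted off its seat on the base, m: 0 seated, up to 0.08; it slides straight up freely on dowels and falls back.
- block: Steel locating block, 0.28 kg (varies): body 24 (x) x 56 (y) x 37 mm high, tab 24 (x) x 30 (y) x 40 mm high on its middle, with a yellow stripe. Origin: centre of its underside, z up. At the start upright in the slot, axes as the fixture, body flush with the nest's top, only the tab proud (under the shell); see block_foot.
- block_foot (a point): Centre of the block's underside; at the start 37 mm below the nest's top (23 mm above the table), 20 mm below the pads' axes, on a 10 mm wide (y) central rest with 8 mm of free room under the block's ends, so it can rock about its x axis (leaning along y); 2 mm play each side in x. The pads let go once the underside is above their axes. The tab is held firmest across its 30 mm (y).
- padl (a joint): Yellow round-nosed pad (8 mm radius, lying along x) at the +y end of the slot, its axis 17 mm below the nest's top, its nose at y = +28 mm; padr is its twin at -y. Springs press each on the block's end faces with about 14 N (500 N/m). Value in m: + towards the slot's middle (to 0.006), - pushed back (to -0.008). Friction about 0.6 (varies): a straight pull on the block takes some 17 N.
- padr (a joint): The same pad at the -y end of the slot, its nose at y = -28 mm; m, + towards the slot's middle.
- motor: Bystander: small upright steel motor, 36 mm diameter, 59 mm high with its shaft, between the fixture and the rest. Origin: centre of its underside.
- driver: Bystander: power screwdriver lying on the table at the left, 230 mm long, 42 mm high. Origin on the table under its middle.
- endcap: Bystander: black round end cap, 64 mm diameter, 30 mm high, at the right. Origin: centre of its underside.
- tape: Bystander: roll of clear tape, 90 mm diameter, 24 mm high, lying at the right. Origin: centre of its underside.
- bottle: Bystander: clear water bottle, 62 mm diameter, 155 mm high, at the far left. Origin: centre of its underside.
- screwbin: Bystander: blue screw bin 100 x 140 x 50 mm at the far right. Origin: centre of its underside.
- gun: Bystander: finished red hand tool lying at the far side, about 150 x 190 x 64 mm. Origin on the table under its barrel.
Mind the look-alikes: they are no part of the job. There is more than one size of the shell; the job needs the largest.

How it is judged (in metres and radians):
On the way, in this order (a step that is already met when the one before it is completed fails the run):
1. the red shell stands level astride the white rest, released and at rest (x of shell in the frame of ridge between -0.012 and 0.012 m and y of shell in the frame of ridge between -0.03 and 0.03 m and z of shell in the frame of ridge between 0.043 and 0.053 m and angle between the y axis of shell and the y axis of ridge, either way round below 0.2 rad and angle between shell's own z axis and vertical below 0.1 rad and linear speed of shell below 0.02 m/s and contact force between shell and ridge above 0.4 N and contact force between shell and the fingers below 0.05 N), for 0.2 s.
2. the block, still in the slot, leans at least 3 degrees towards one pad (z of block in the frame of nest_top below -0.01 m and angle between block's own y axis and vertical below 1.5188 rad).
3. then the block, still in the slot, leans at least 3 degrees towards the other pad (z of block in the frame of nest_top below -0.01 m and angle between block's own y axis and vertical above 1.6228 rad).
At the end, for the whole second after the job is handed in: Block held upright (7 deg) and still, underside 4-35 mm above the nest top, within 20 mm of the slot centre in x and y, clear of the fixture; nest seated within 2 mm; shell released, level astride the rest within 12 mm across, 30 mm along, 11 deg (all of step 1 and z of block in the frame of nest_top between 0.004 and 0.035 m and x of block in the frame of nest_top between -0.02 and 0.02 m and y of block in the frame of nest_top between -0.02 and 0.02 m and angle between block's own z axis and vertical below 0.12 rad and linear speed of block below 0.02 m/s and contact force between the fingers and block above 1 N and contact force between block and fixture below 0.05 N and value of joint nest below 0.002 m); the arm keeps its last pose, push and grip.
It fails at once if the nest plate is lifted more than 5 mm off its seat (value of joint nest above 0.005 m).
It fails at once if a bystander is pushed more than 20 mm (distance of any of motor, driver, endcap, tape, bottle, screwbin, gun from where it was at the start of the episode above 0.02 m).
It also fails if it takes over 72 s, if anything falls off the work surface, if the arm or the gripper's body presses on something with over 40 N, if the wrist force passes 120 N, or if a joint passes its speed limit or range.

## Working session

There is one attempt and no reset: what is moved stays moved. The work goes in short steps, each a Python script; the robot and the scene stay as the last script left them, time stands still between calls to the robot, and variables do not carry over. Pictures are saved under pics/ and viewed, and the job is handed in when it is done.

```bash
ls; mkdir -p pics; cat > h.py <<'E'
import numpy as np, cv2
from station import env,set_gripper,viewer,workorder
def snap(name,fn,crop=None,scale=1):
    im=viewer.camera(name); cv2.imwrite('pics/raw_'+fn+'.png',im)
    if crop: 
        x0,y0,x1,y1=crop; im=im[y0:y1,x0:x1]
    if scale!=1: im=cv2.resize(im,None,fx=scale,fy=scale,interpolation=cv2.INTER_CUBIC)
    cv2.imwrite('pics/'+fn+'.png',im)
def K(p): return np.array([[p['fx'],0,p['cx']],[0,p['fy'],p['cy']],[0,0,1.]]),np.array(p['dist'],float)
def ray(p,pose,uv):
    k,d=K(p); q=cv2.undistortPoints(np.array([[uv]],float),k,d)[0,0]
    v=pose[:3,:3]@np.array([q[0],-q[1],-1]); return pose[:3,3],v
def at_z(p,pose,uv,z):
    o,v=ray(p,pose,uv); return o+v*(z-o[2])/v[2]
def proj(p,pose,X):
    k,d=K(p); X=np.atleast_2d(np.array(X,float)); c=(X-pose[:3,3])@pose[:3,:3]; c=c*[1,-1,-1]
    return cv2.projectPoints(c,np.zeros(3),np.zeros(3),k,d)[0][:,0]
E
python3 - <<'E'
from h import *
snap('top','top0',None,1.25); snap('side','side0',None,1.25); snap('wrist','wrist0')
for n in('top','side','wrist'): print(n,viewer.camera_params(n))
s=env.read_state(); print(s)
E
```

```text
pics
top {'fx': 440.43666231498446, 'fy': 440.43666231498446, 'cx': 316.46301320138883, 'cy': 201.42993546843945, 'dist': array([-0.12062061,  0.        ,  0.        ,  0.        ,  0.        ]), 'pose': array([[ 1.56267570e-02,  9.77899716e-01, -2.08489689e-01,
         2.48179282e+02],
       [-9.99861711e-01,  1.64693666e-02,  2.30607506e-03,
         1.07090549e+01],
       [ 5.68880326e-03,  2.08424820e-01,  9.78021846e-01,
         1.58561318e+03],
       [ 0.00000000e+00,  0.00000000e+00,  0.00000000e+00,
         1.00000000e+00]])}
side {'fx': 391.49437941148346, 'fy': 391.49437941148346, 'cx': 321.498217415068, 'cy': 198.67051260083073, 'dist': array([0.00650631, 0.        , 0.        , 0.        , 0.        ]), 'pose': array([[-8.65682252e-01,  3.00512097e-01, -4.00358236e-01,
         1.54728292e+02],
       [-5.00317478e-01, -4.92818177e-01,  7.11907765e-01,
         8.00741131e+02],
       [ 1.66330791e-02,  8.16592141e-01,  5.76975404e-01,
         7.14814051e+02],
       [ 0.00000000e+00,  0.00000000e+00,  0.00000000e+00,
         1.00000000e+00]])}
wrist {'fx': 309.04
[... 524 characters left out ...]
]])}
{'time_s': 0.15, 'qpos': array([-1.36903367e+00,  4.23658948e-01,  1.63046288e+00, -2.30015544e-05,
        1.08860729e+00, -1.90438707e-02]), 'dq': array([ 9.90753027e-05, -3.96273352e-04, -4.19286580e-03, -4.17310799e-04,
       -7.27869091e-04,  7.84780854e-04]), 'tau': array([ 9.93524991e-04, -5.44982100e+01, -2.73919344e+01,  6.44770358e-02,
        2.04157911e-02, -6.28535440e-05]), 'tool_pos': array([ 136.81553185, -609.51596108,  302.10445275]), 'orientation': array([ 9.93910999e-01,  1.10184407e-01, -6.19850414e-05, -5.64932158e-04]), 'force': array([ 0.42940641, -0.10458509, -0.14746773]), 'wrist_torque': array([0.00482364, 0.03903204, 0.0708857 ]), 'width': 87.92536987937095}
```

View pics/top0.png

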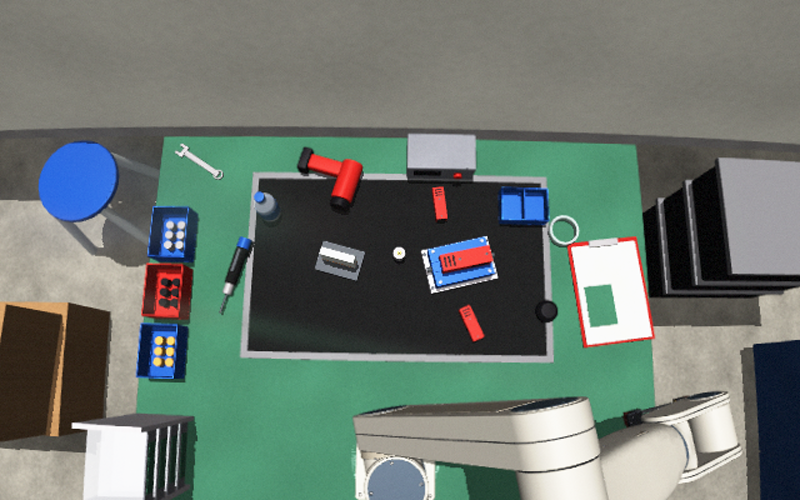

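View pics/side0.png

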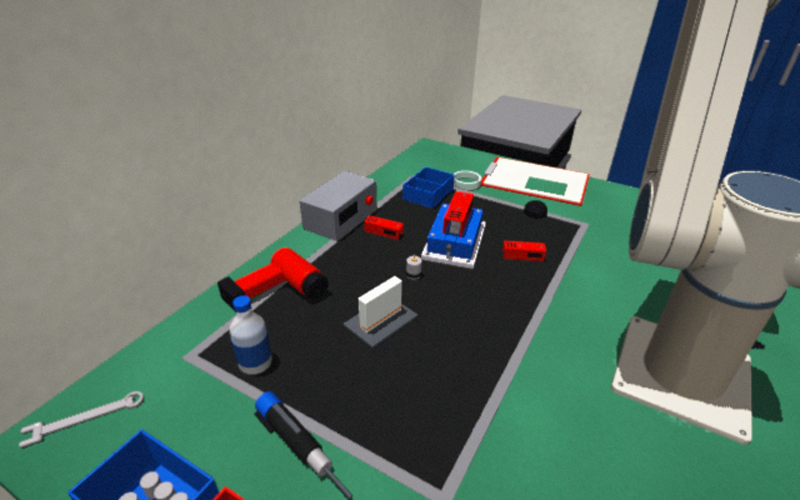

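Red shell candidates in the top view (1.25x picture): (440,203) on the mat, (471,323) on the mat, (467,260) on the blue nest plate. The third is the largest and stands on the nest, so it is the chosen one. The red gun at (335,175) is a bystander. I'll check the choice in a close crop.

```bash
python3 - <<'E'
import cv2
im=cv2.imread('pics/raw_top0.png')
c=cv2.resize(im[180:240,325:410],None,fx=9,fy=9,interpolation=cv2.INTER_CUBIC);cv2.imwrite('pics/c1.png',c)
c=cv2.resize(im[185:230,245:330],None,fx=9,fy=9,interpolation=cv2.INTER_CUBIC);cv2.imwrite('pics/c2.png',c)
E
```

```text
(no output)
```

View pics/c1.png

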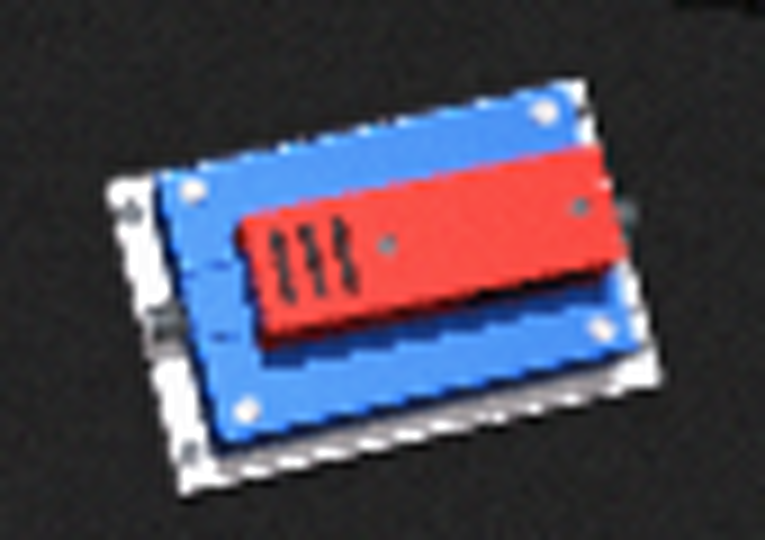

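View pics/c2.png

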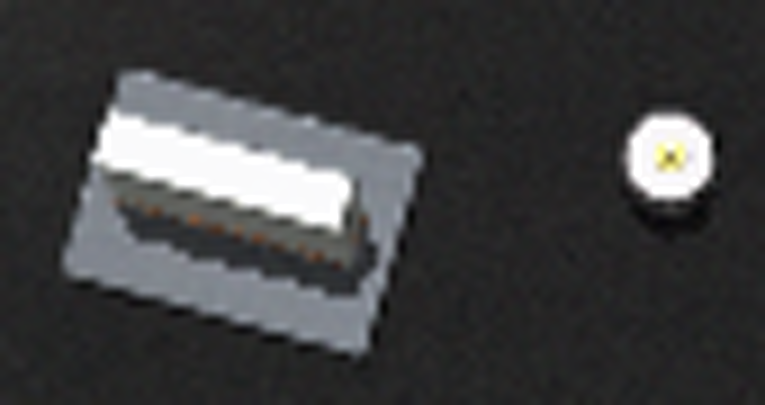

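```bash
python3 - <<'E'
from h import *
p=viewer.camera_params('top');P=p['pose']
def f(pts,off,z): return np.array([at_z(p,P,((u+.5)/9-.5+off[0],(v+.5)/9-.5+off[1]),z)[:2] for u,v in pts])
def rep(n,q):
    # order: TL,TR,BR,BL
    l=(q[0]+q[3])/2;r=(q[1]+q[2])/2;d=r-l;t=(q[0]+q[1])/2-(q[2]+q[3])/2
    print(n,q.mean(0).round(1),'len',np.linalg.norm(d).round(1),'wid',np.linalg.norm(t).round(1),'ang(l->r)',np.degrees(np.arctan2(d[1],d[0])).round(1))
rep('shell106',f([(240,215),(600,148),(622,262),(262,335)],(325,180),106))
rep('nest60',f([(158,172),(578,88),(645,345),(220,442)],(325,180),60))
rep('base15',f([(107,187),(585,80),(662,382),(182,495)],(325,180),15))
rep('ridge90',f([(113,113),(355,172),(342,228),(97,165)],(245,185),90))
rep('foot10',f([(125,70),(425,152),(363,355),(65,275)],(245,185),10))
print('motor',at_z(p,P,((668.5)/9-.5+245,157/9-.5+185),50))
E
```

```text
shell106 [ 550.1 -185.7] len 141.5 wid 46.1 ang(l->r) -78.0
nest60 [ 550.9 -179.6] len 171.7 wid 108.0 ang(l->r) -76.9
base15 [ 549.9 -178.7] len 200.7 wid 128.6 ang(l->r) -76.0
ridge90 [557.4 169.3] len 97.6 wid 21.9 ang(l->r) -103.3
foot10 [556.2 170. ] len 126.6 wid 87.4 ang(l->r) -104.3
motor [573.79762493  -1.19021133  50.        ]
```

```bash
cat >> h.py <<'E'
from scipy.spatial.transform import Rotation as R
def ori(phi,lean=None):
    "tool down with jaw axis (tool y) at world angle phi deg"
    f=np.radians(phi); y=np.array([np.cos(f),np.sin(f),0]); z=np.array([0,0,-1.]); x=np.cross(y,z)
    return R.from_matrix(np.stack([x,y,z],1)).as_quat()
def wpose(p,s):
    T=np.eye(4);T[:3,:3]=R.from_quat(s['orientation']).as_matrix();T[:3,3]=s['tool_pos']
    return T@p['tool_from_camera']
def wsnap(fn,**k):
    p=viewer.camera_params('wrist'); s=env.read_state(); snap('wrist',fn,**k)
    import pickle; pickle.dump((p,wpose(p,s)),open('pics/'+fn+'.pkl','wb'))
E
python3 - <<'E'
from h import *
env.reach([550,-183,300],ori(12.5)); print(env.read_state()['time_s'],env.read_state()['qpos'].round(2))
env.hold(0.2); wsnap('w1',scale=1.25)
E
```

```text
2.2833 [-0.34  0.36  1.73 -0.    1.05 -0.56]
```

View pics/w1.png

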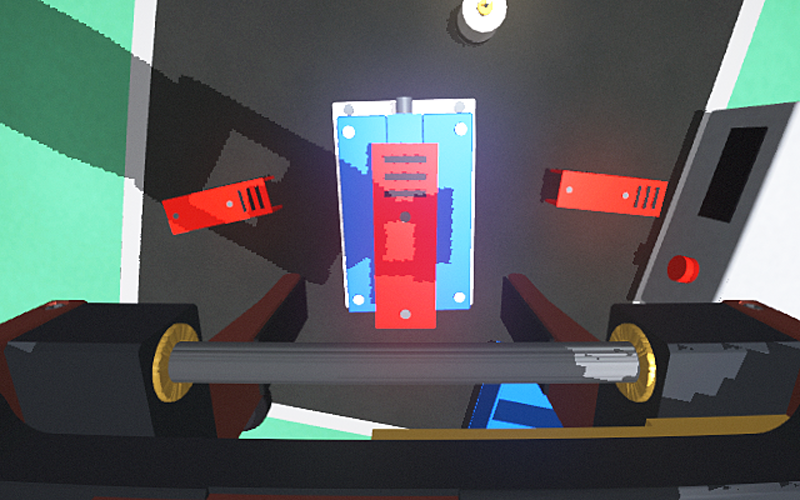

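```bash
python3 - <<'E'
import cv2
im=cv2.imread('pics/raw_w1.png')
c=cv2.resize(im[70:270,250:400],None,fx=3,fy=3,interpolation=cv2.INTER_CUBIC);cv2.imwrite('pics/c3.png',c)
E
```

```text
(no output)
```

View pics/c3.png

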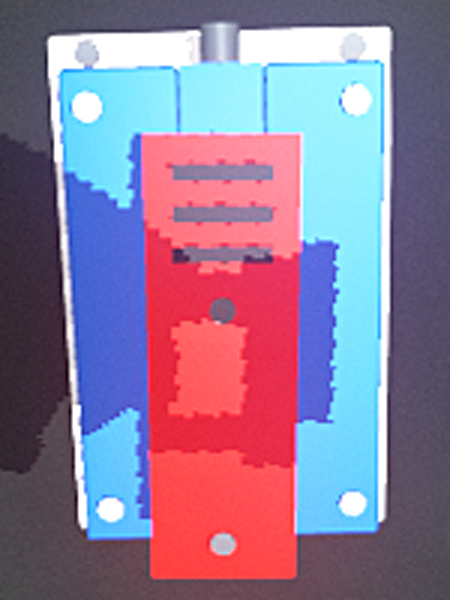

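```bash
python3 - <<'E'
from h import *
import pickle
p,P=pickle.load(open('pics/w1.pkl','rb'))
def f(pts,z): return np.array([at_z(p,P,((u+.5)/3-.5+250,(v+.5)/3-.5+70),z)[:2] for u,v in pts])
def rep(n,q):
    l=(q[0]+q[1])/2;r=(q[2]+q[3])/2;d=l-r;t=(q[1]+q[2])/2-(q[0]+q[3])/2
    print(n,q.mean(0).round(1),'len',np.linalg.norm(d).round(1),'wid',np.linalg.norm(t).round(1),'ang y',np.degrees(np.arctan2(d[1],d[0])).round(1),'ang x',np.degrees(np.arctan2(t[1],t[0])).round(1))
rep('shell',f([(141,135),(302,133),(297,578),(151,578)],106))
rep('nest',f([(60,68),(379,62),(378,532),(88,538)],60))
rep('nest screws',f([(87,107),(356,100),(352,502),(110,510)],60))
rep('base',f([(48,37),(390,27),(387,521),(80,528)],15))
E
```

```text
shell [ 551.4 -186.3] len 140.0 wid 47.0 ang y 102.8 ang x 12.8
nest [ 551.  -177.5] len 168.2 wid 107.4 ang y 104.2 ang x 13.6
nest screws [ 551.  -177.9] len 144.1 wid 90.1 ang y 103.9 ang x 14.2
base [ 551.3 -177.4] len 198.8 wid 129.7 ang y 104.2 ang x 13.9
```

```bash
python3 - <<'E'
from h import *
q=ori(12.7)
env.reach([551.3,-186.2,200],q)
print(env.move_l([551.3,-186.2,148],rate=80,f_stop=10))
set_gripper(30); s=env.read_state(); print(s['width'],s['force'],s['tool_pos'])
print(env.move_l([551.3,-186.2,245],rate=120)); env.hold(.2)
s=env.read_state(); print(s['width'],s['force'],s['tool_pos'],s['time_s'])
wsnap('w2'); snap('side','s2',None,1.25)
E
```

```text
False
45.93768514198173 [-0.55550337  0.42502226  0.86807237] [ 551.32667477 -186.20176898  148.08369255]
False
46.12269042491028 [-0.8747396  -0.19041715 -1.36438941] [ 550.94187385 -186.07904509  244.14175266] 5.7
```

View pics/w2.png

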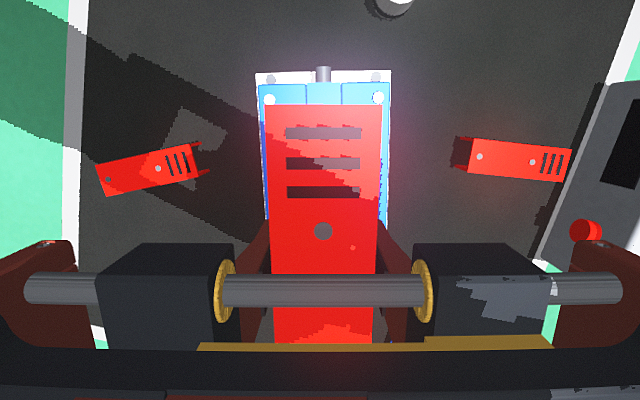

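View pics/s2.png

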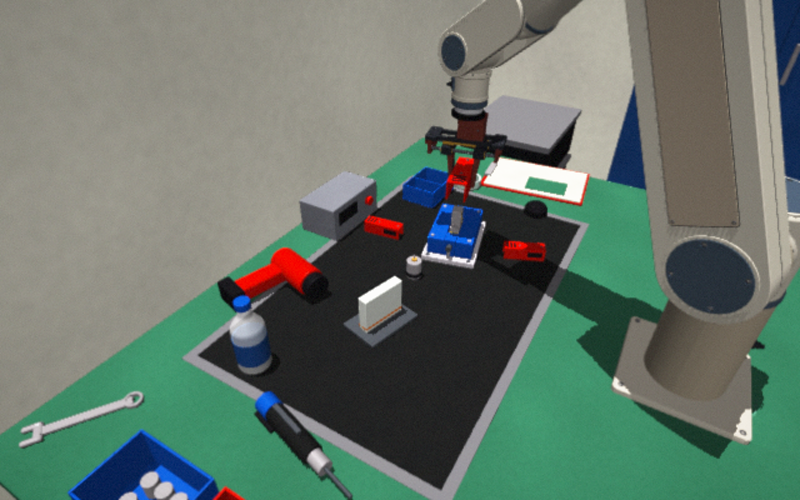

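The shell is held (side view at (462,172)) and the tab is exposed on the nest at (456,218). Next, the ridge.

```bash
python3 - <<'E'
from h import *
q=ori(-14.0)
env.reach([557,169.6,245],q); env.hold(.2)
wsnap('w3',scale=1.25); print(env.read_state()['time_s'])
E
```

```text
7.3833
```

View pics/w3.png

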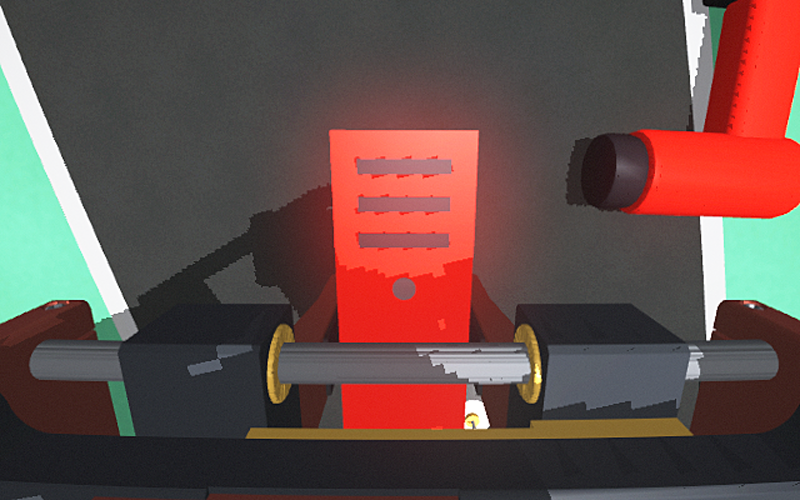

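The rest is hidden by the shell, so I'll check its estimate against the earlier side image.

```bash
python3 - <<'E'
from h import *
p=viewer.camera_params('side');P=p['pose']
im=cv2.imread('pics/raw_side0.png')
x0,y0,s=260,200,8
c=cv2.resize(im[y0:y0+75,x0:x0+90],None,fx=s,fy=s,interpolation=cv2.INTER_CUBIC)
a=np.radians(-14.0);Rz=np.array([[np.cos(a),-np.sin(a)],[np.sin(a),np.cos(a)]])
for hx,hy,z in((11,50,90),(45,65,10)):
    q=np.array([[-hx,-hy],[hx,-hy],[hx,hy],[-hx,hy]])@Rz.T+[557,169.6]
    uv=proj(p,P,np.c_[q,np.full(4,z)])
    cv2.polylines(c,[((uv-[x0,y0]+.5)*s).astype(int)],True,(0,255,0),1)
cv2.imwrite('pics/c4.png',c)
E
```

```text
(no output)
```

View pics/c4.png

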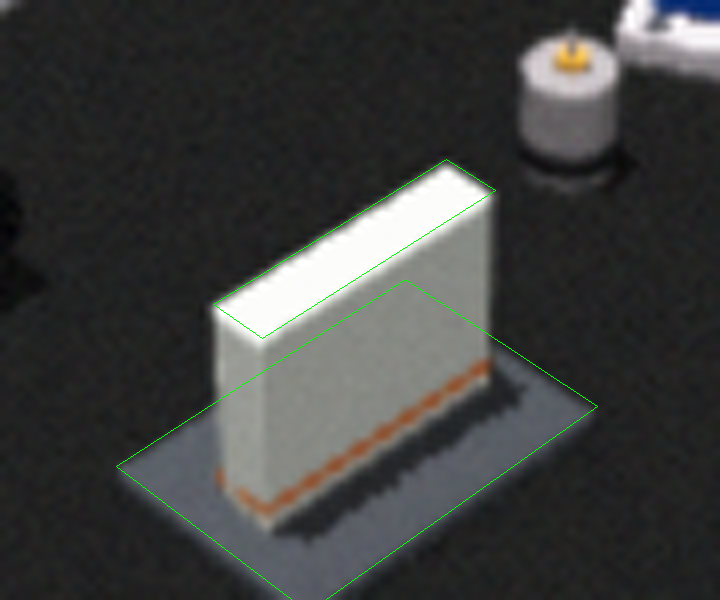

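The model overlay matches the blade top edges, corner (446,160) to (262,338), within about 1 mm. Placing now.

```bash
python3 - <<'E'
from h import *
print(env.move_l([557,169.6,142],rate=80,f_stop=8))
print(env.move_l([557,169.6,130],rate=12,f_stop=3)); s=env.read_state(); print(s['tool_pos'],s['force'])
set_gripper(88); env.hold(.2)
z=env.read_state()['tool_pos']
env.move_l([557,169.6,245],rate=150); env.hold(.1)
snap('side','s4',crop=(240,150,400,270),scale=5); wsnap('w4',scale=1.25); print(env.read_state()['time_s'])
E
```

```text
False
True
[557.05128192 169.60656999 136.06960615] [-1.21078097 -0.39827986  4.02954621]
11.5
```

View pics/s4.png

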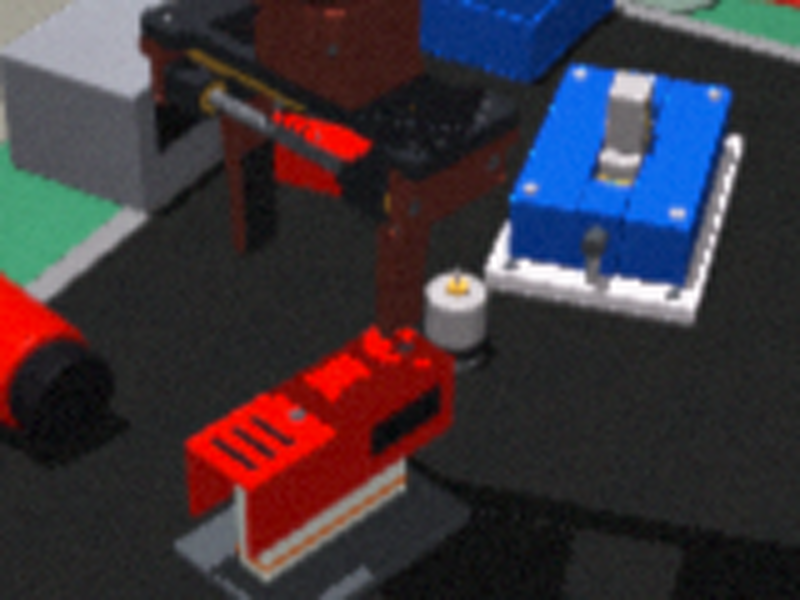

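View pics/w4.png

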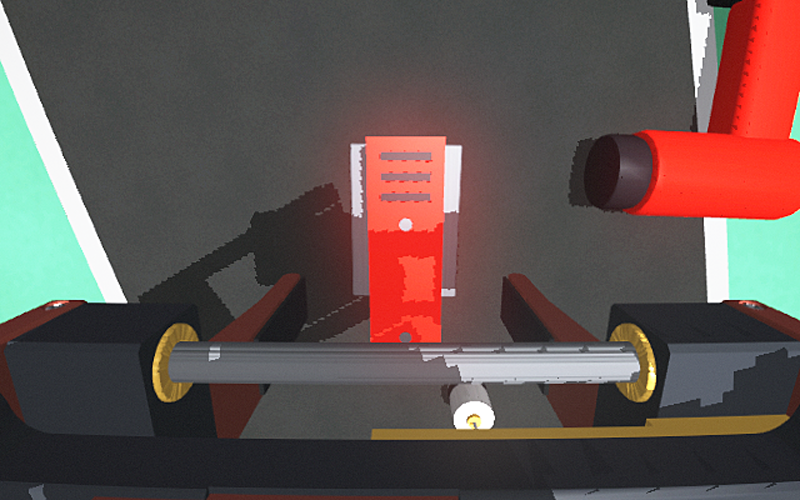

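The shell sits level and astride the rest: roof contact came at TCP z=136.07 against 136 predicted, and the side crop shows it centred on the blade at (320,470). The tab is visible at (630,110). Next I'll look at the block with the gripper turned to close across y.

```bash
python3 - <<'E'
from h import *
env.reach([551.1,-177.6,260],ori(-76)); env.hold(.25)
wsnap('w5',crop=(200,40,440,340),scale=2.0); s=env.read_state();print(s['time_s'],s['qpos'].round(2))
E
```

```text
13.1083 [-0.33  0.41  1.77  0.    0.97  0.99]
```

View pics/w5.png

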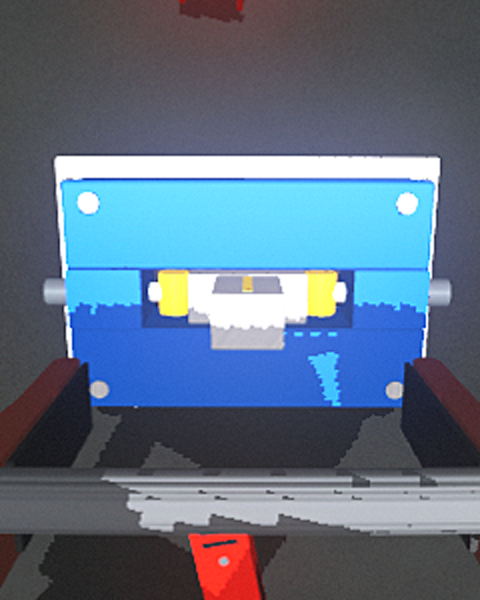

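```bash
python3 - <<'E'
from h import *
import pickle
p,P=pickle.load(open('pics/w5.pkl','rb'))
def f(pts,z): return np.array([at_z(p,P,((u+.5)/2-.5+200,(v+.5)/2-.5+40),z)[:2] for u,v in pts])
def rep(n,q):
    d=(q[0]+q[3]-q[1]-q[2])/2; t=(q[0]+q[1]-q[2]-q[3])/2
    print(n,q.mean(0).round(1),'y len',np.linalg.norm(d).round(1),'x len',np.linalg.norm(t).round(1),'ang y',np.degrees(np.arctan2(d[1],d[0])).round(1),'ang x',np.degrees(np.arctan2(t[1],t[0])).round(1))
rep('screws',f([(88,203),(407,203),(395,390),(99,390)],60))
rep('slot',f([(142,269),(352,269),(352,327),(142,327)],60))
a=np.radians(14);ex=np.array([np.cos(a),np.sin(a)]);ey=np.array([-ex[1],ex[0]])
c=np.array([551.1,-177.6])
Q=[np.r_[c+ex*x+ey*y,100] for x,y in((12,15),(12,-15),(-12,-15),(-12,15))]
print((proj(p,P,Q)-[200,40])*2)
E
```

```text
screws [ 550.7 -178. ] y len 144.3 x len 90.2 ang y 104.1 ang x 14.0
slot [ 551.5 -177.7] y len 98.5 x len 27.9 ang y 104.1 ang x 14.1
[[208.85437134 292.23044745]
 [283.66140987 292.39290911]
 [282.65804066 349.44523054]
 [209.58164111 349.28746656]]
```

The slot centre is (551.3,-177.8) at yaw 14.05 deg, and its length and width match (98.5 x 27.9 mm). Gripping the tab.

```bash
cat >> h.py <<'E'
C=np.array([551.2,-178.0,43.0]); YAW=14.05; L0=107.0
a=np.radians(YAW); EX=np.array([np.cos(a),np.sin(a),0])
def bp(th,hh):
    r=R.from_rotvec(EX*np.radians(th)); 
    return C+r.apply([0,0,L0+hh]), (r*R.from_quat(ori(YAW-90))).as_quat()
E
python3 - <<'E'
from h import *
q=ori(YAW-90)
env.move_l([551.2,-178,190],rot=q,rate=120)
print(env.move_l([551.2,-178,150],rate=50,f_stop=8))
env.hold(.1);print(env.read_state()['force'])
set_gripper(15); env.hold(.2); s=env.read_state(); print(s['width'],s['force'],s['wrist_torque'],s['tool_pos'],s['time_s'])
wsnap('w6',crop=(140,40,500,340),scale=2.0); snap('side','s6',crop=(300,120,420,220),scale=6)
E
```

```text
False
[ 0.07977018 -0.38771524 -0.42752969]
29.56133275081518 [-0.06302355  1.15363971  0.89608588] [ 0.19647165  0.06437334 -0.06332414] [ 551.16797496 -177.92120606  149.99497335] 16.0167
```

View pics/w6.png

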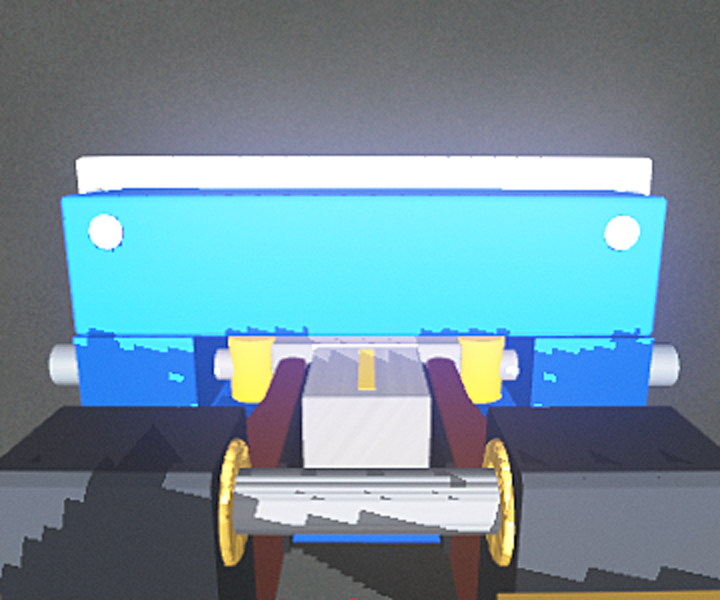

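View pics/s6.png

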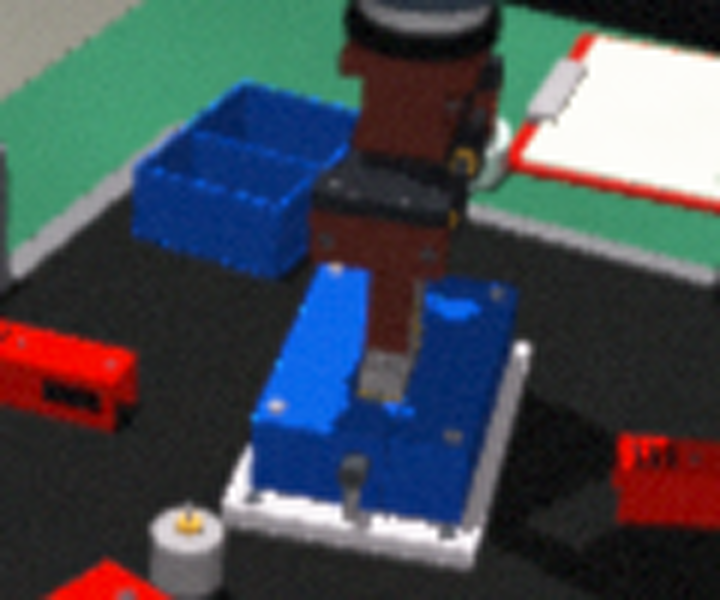

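The tab is held between the fingers (wrist view (368,410), width 29.6). Starting the rocking.

```bash
cat >> h.py <<'E'
def go(th,hh,rate=20,fs=14):
    p,q=bp(th,hh); r=env.move_l(p,rot=q,rate=rate,f_stop=fs); s=env.read_state()
    print(th,hh,'STOP' if r else '',s['force'].round(1),s['wrist_torque'].round(2),round(s['width'],1),round(s['time_s'],1),'err',(s['tool_pos']-p).round(2),flush=True); return r
E
python3 - <<'E'
from h import *
for th in(8,-8): print(env.ik(*bp(th,5)).round(2))
go(8,1.5) or go(0,3) or go(-8,4.5)
wsnap('w7',crop=(140,40,500,340),scale=2.0); snap('side','s7',crop=(300,120,420,220),scale=6)
E
```

```text
[-0.4   0.6   1.76  0.15  0.88  0.83]
[-0.26  0.54  1.87 -0.2   0.67  1.22]
8 1.5  [ 0.9  0.4 -4.8] [-0.41 -0.33 -0.07] 30.2 17.0 err [-0.12  0.17 -0.23]
0 3  [-1.5  0.9 -1.2] [ 0.33  0.29 -0.  ] 29.8 17.9 err [-0.12 -0.05  0.18]
-8 4.5  [-0.2 -0.2 -6.3] [ 0.78  0.23 -0.02] 30.1 18.9 err [-0.18 -0.06 -0.26]
```

View pics/w7.png

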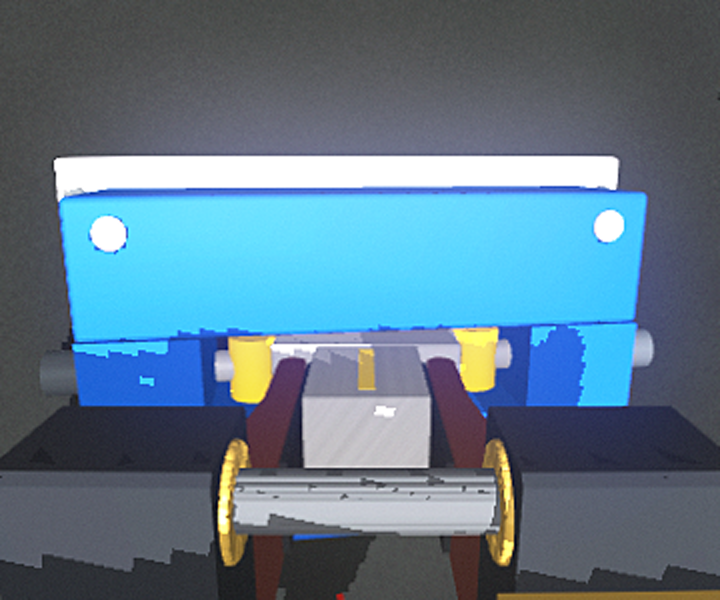

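View pics/s7.png

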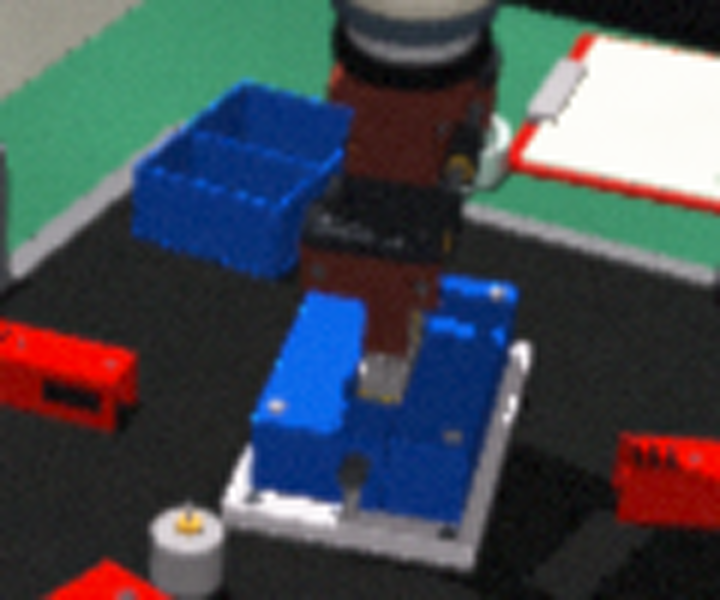

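The wrist view shows the nest tilted about 8 deg relative to the hand, with the tab unmoved in the fingers ((303–430, 350–465), as before). The nest is seated and the vertical force is small. Continuing.

```bash
python3 - <<'E'
from h import *
for th,hh in[(0,6),(8,7.5),(0,9),(-8,10.5),(0,12),(7,13.5)]:
    if go(th,hh): break
snap('side','s8',crop=(300,120,420,220),scale=6)
E
```

```text
0 6  [-2.2 -0.4  1.1] [-0.12  0.51 -0.07] 29.7 19.9 err [ 0.05 -0.05  0.36]
8 7.5  [-1.   1.3 -3.3] [-0.47 -0.1  -0.01] 29.6 20.9 err [ 0.06  0.14 -0.05]
0 9  [-0.2  0.8 -2.2] [ 0.58  0.1  -0.  ] 29.7 21.8 err [ 0.02 -0.04  0.14]
-8 10.5  [ 1.   0.7 -5.5] [ 0.87  0.1  -0.01] 30.0 22.8 err [-0.1  -0.09 -0.16]
0 12  [-2.3  0.5 -0.1] [-0.23  0.3  -0.08] 30.0 23.8 err [-0.   -0.01  0.22]
7 13.5  [-1.5  1.6 -2.7] [-0.43 -0.09 -0.06] 29.7 24.6 err [ 0.02  0.12 -0.05]
```

View pics/s8.png

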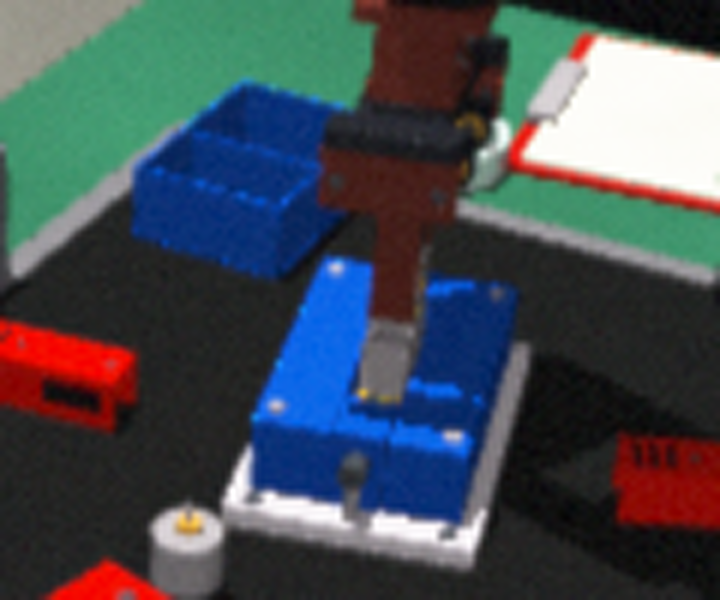

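```bash
python3 - <<'E'
from h import *
ok=True
for th,hh in[(0,14.8),(-6,15.8),(0,16.8),(5,17.8),(0,20.3),(0,24)]:
    if go(th,hh): ok=False;break
wsnap('w9',crop=(140,40,500,340),scale=2.0);snap('side','s9',crop=(300,120,420,220),scale=6)
E
```

```text
0 14.8  [-1.7  0.6 -1.3] [0.42 0.16 0.04] 29.6 25.6 err [ 0.03 -0.03  0.16]
-6 15.8  [ 1.7  1.7 -7. ] [ 0.82 -0.02 -0.03] 29.7 26.4 err [-0.13 -0.02 -0.31]
0 16.8  [-1.6  0.3  1.8] [-0.15  0.43 -0.02] 29.8 27.2 err [ 0.   -0.14  0.36]
5 17.8  [-1.   0.6 -1.4] [0.06 0.16 0.  ] 29.9 27.9 err [0.03 0.08 0.03]
0 20.3  [ 0.2  1.  -4.6] [ 0.24 -0.04 -0.07] 29.9 28.6 err [-0.01  0.12 -0.11]
0 24  [  2.7   1.1 -13.4] [ 0.48 -0.59 -0.02] 30.1 28.9 err [-0.11 -0.   -0.45]
```

View pics/s9.png

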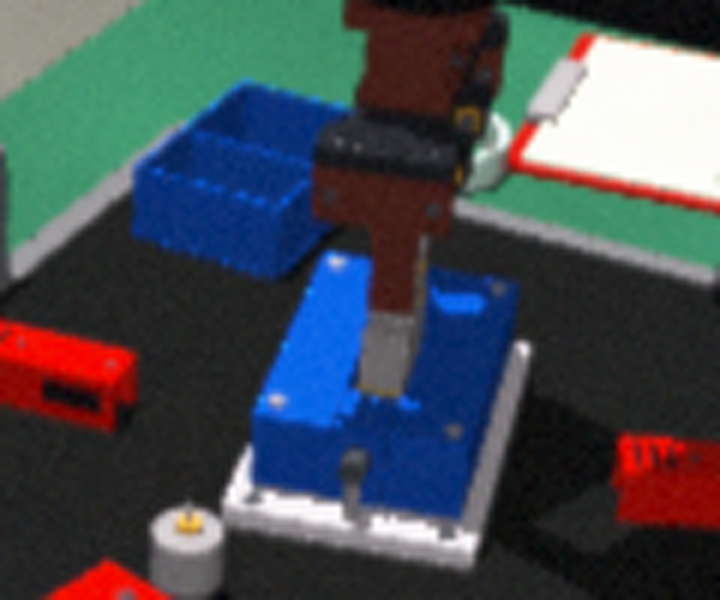

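View pics/w9.png

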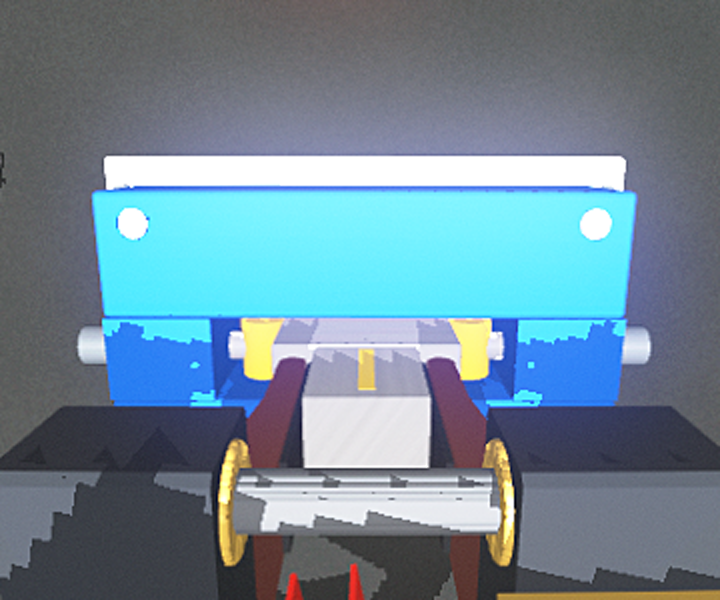

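The force of -13.4 N and the nest screws about 1 px higher ((277,400) against (277,406)) show both pads still hold by friction at their noses and the nest has lifted a little, about 2–3 mm. I'll back down at once and free one corner at a time by rocking.

```bash
python3 - <<'E'
from h import *
go(0,20.0); go(4,20.5) ; go(8,20.7)
snap('side','s10',crop=(300,120,420,220),scale=6)
E
```

```text
0 20.0  [ 0.2  1.1 -8.7] [ 0.14 -0.29  0.01] 29.8 29.4 err [-0.01 -0.05  0.12]
4 20.5 STOP [-0.7  1.   7.3] [ 0.43  0.23 -0.01] 30.0 29.8 err [0.01 0.18 1.32]
8 20.7  [-3.7  2.6 11.8] [1.09 0.87 0.07] 29.6 30.5 err [ 0.28 -0.07  1.98]
```

View pics/s10.png

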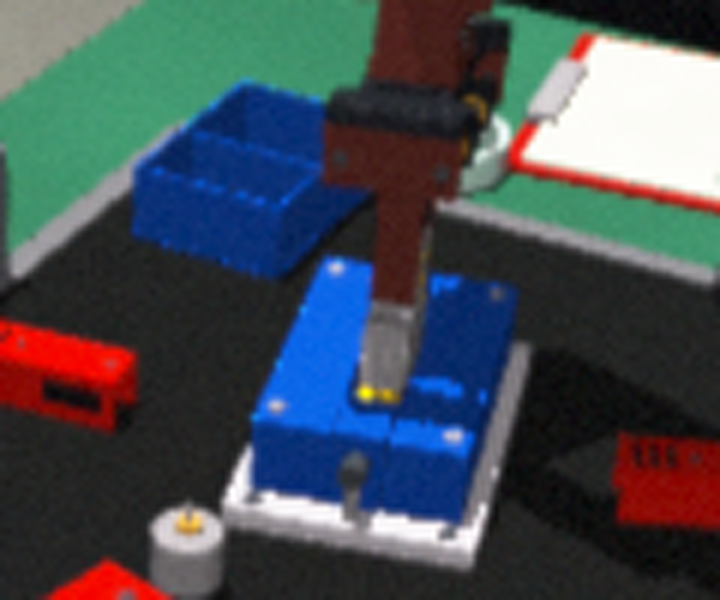

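The nest is reseated (screw at (277,406)) and the +y pad has come free (yellow at (370,394)). Now levelling while keeping the free corner up.

```bash
python3 - <<'E'
from h import *
for th,hh in[(6,22),(4,23.2)]:
    if go(th,hh,rate=15,fs=18): print('!');break
snap('side','s11',crop=(300,120,420,220),scale=6)
E
```

```text
6 22  [-2.3  2.6  6.6] [1.12 0.66 0.03] 29.7 31.0 err [0.23 0.2  1.54]
4 23.2  [-1.7  3.1  6.4] [0.81 0.57 0.01] 29.8 31.4 err [0.25 0.1  1.44]
```

View pics/s11.png

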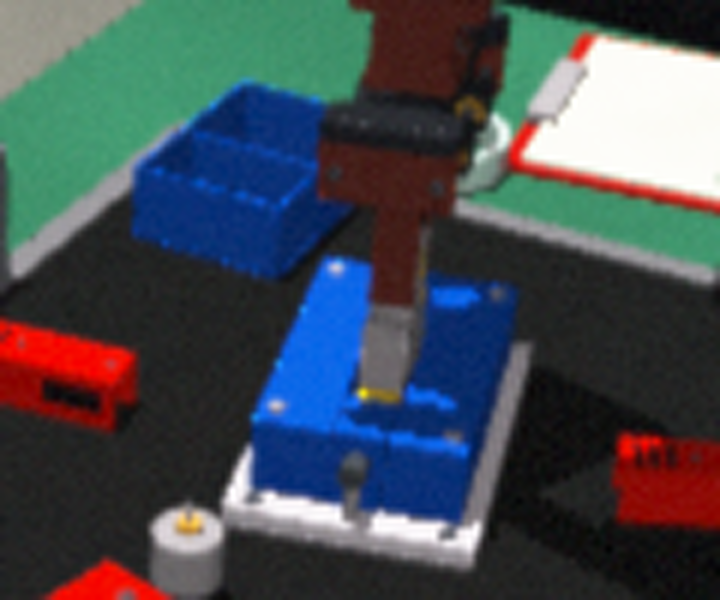

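```bash
python3 - <<'E'
from h import *
for th,hh in[(2,24.8),(0,26.5),(0,29)]:
    if go(th,hh,rate=12,fs=12): print('!');break
snap('side','s12',crop=(300,120,420,220),scale=6)
E
```

```text
2 24.8  [-2.   5.4  8.3] [1.09 0.62 0.  ] 29.8 32.0 err [0.24 0.36 1.18]
0 26.5  [-2.8  5.8  7.6] [ 0.69  0.48 -0.03] 29.9 32.6 err [0.3  0.24 0.9 ]
0 29  [-0.1  0.7 -3.2] [ 0.05 -0.07  0.04] 30.0 32.9 err [ 0.   -0.27 -0.18]
```

View pics/s12.png

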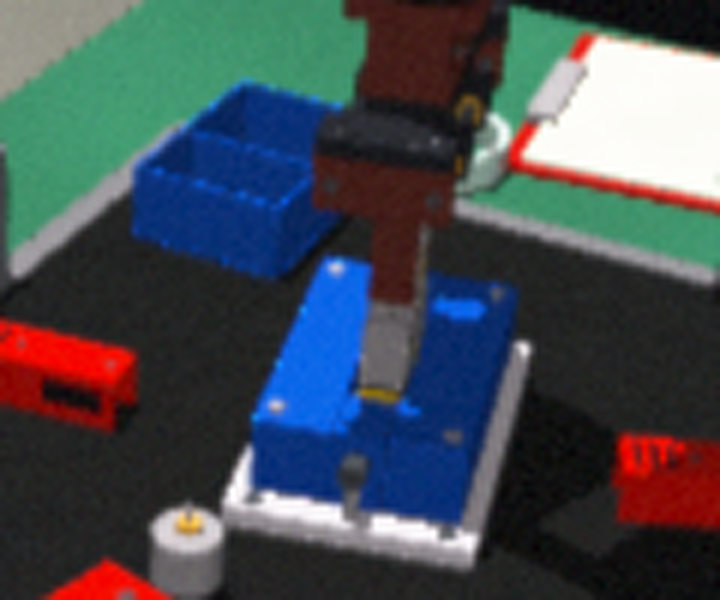

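The block is free: the force is -3.2 N, which is just the block's weight, and the nest is seated. Lifting to 15 mm above the nest top.

```bash
python3 - <<'E'
from h import *
go(0,53,rate=30,fs=6); env.hold(.5); s=env.read_state();print(s['tool_pos'],s['force'],s['width'],s['time_s'])
wsnap('w13',crop=(140,40,500,340),scale=2.0);snap('side','s13',crop=(240,120,420,255),scale=4.4)
E
```

```text
0 53  [ 0.6 -0.1 -2.6] [ 0.01  0.01 -0.07] 29.5 33.9 err [-0.15  0.04 -0.15]
[ 551.21999157 -177.98917842  202.98371554] [-0.88314693 -0.46285483 -3.18699789] 29.510252387137502 34.4417
```

View pics/s13.png

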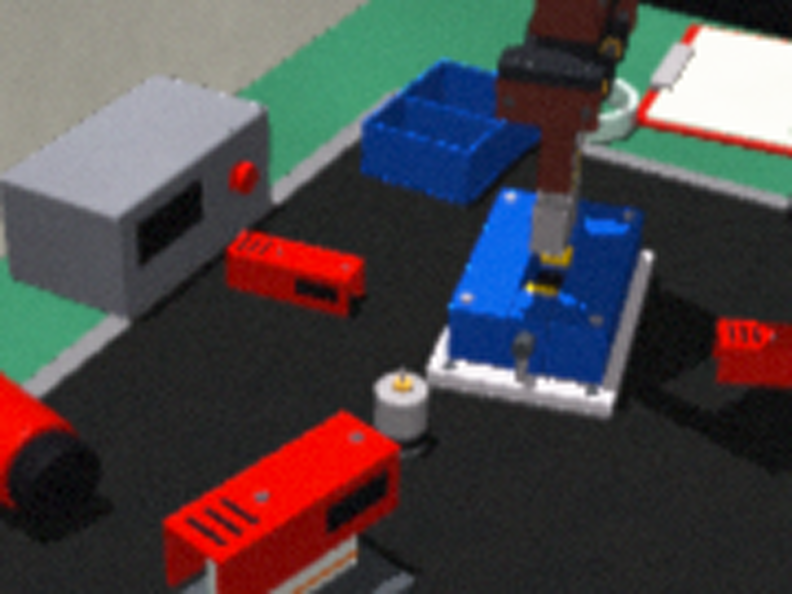

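View pics/w13.png

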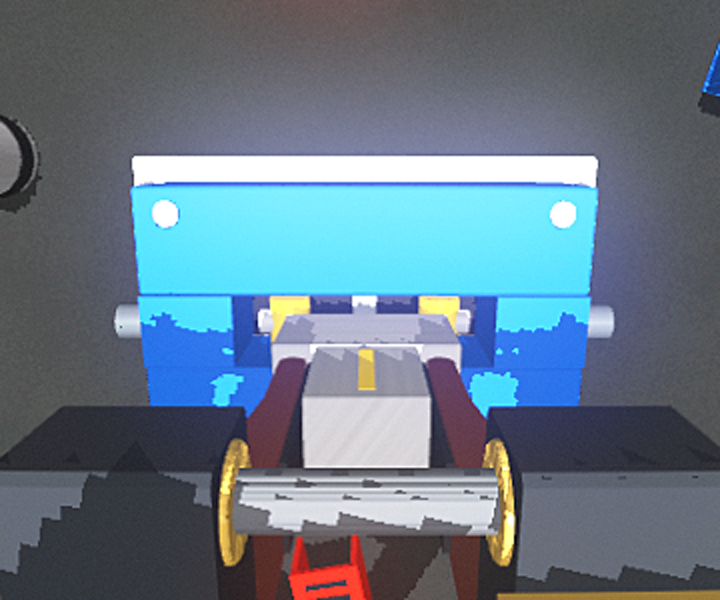

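```bash
python3 - <<'E'
from h import *
workorder.sign_off()
E
```

```text
the job is handed in; nothing more can be done
```

I moved the shell to the rest, rocked the block free and handed the job in at about 34.5 s. Sign-off gave no verdict, so what follows is what I measured.

- **Shell:** It sits level and astride the white rest, released. The roof touched at TCP z = 136.1 mm, against 136 mm expected, and the last side picture shows it undisturbed.
- **Rocking:** I gripped the tab across y and rocked the block about the pads' axis. There were five swings of 7–8° alternating sides, then smaller ones, rising about 1.5 mm per half-swing.
- **Block:** It is held upright over the slot centre, with its underside about 16 mm above the nest top by the hand's height. The tab showed no visible slip in the fingers. Grip width is 29.5 mm and the vertical force is about −3 N, which is only the block's weight.
- **Nest and surroundings:** The nest is seated in the last picture, and nothing in view looks disturbed. I didn't re-check the bottle, driver, end cap and tape up close at the end.

**Brief nest lift:** One check went wrong. When I first tried to finish with a straight lift of about 4 mm, both pads still held by friction. The force reached −13.4 N and the nest rose an estimated 2–3 mm, judged from about 1 px in the side picture. That is under the 5 mm limit, but I couldn't measure it exactly. I lowered it at once, saw it seat again, freed one corner by tilting 8°, levelled the block as I raised it, and then lifted it clear.

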